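Hold a spring clamp open astride a template card

ROBOT

A 7-joint arm with a two-finger parallel gripper is mounted at the origin on the work surface. World frame = base frame: x ahead of the robot, y to its left, z up, the work surface at z = 0. Lengths are in mm, angles in rad, forces in N, time in s.
With the tool pointing down it reaches from about 425 to 925 mm from the base axis. Payload 6.8 kg.
Tool frame: the origin (TCP) lies on the centre line of the jaws, within the pads' length; the fingertips stand 19 mm ahead of it and the grasp point (between the pads) is the TCP; z points along the fingers, y is the line along which they close (so a half turn about z gives the same grasp; the last joint's range is limited). The gripper opens to 85 mm and grips with 20 to 120 N. Pads are 22 mm wide; open, the fingers measure 114 mm over their backs; the gripper's body (76 mm by 85 mm) begins 54 mm behind the grasp point. The pads swing forward as they close: fully open they stand 13 mm farther back than shut.
Start: joints at [-0.108, 0.477, 0.022, 1.555, -0.011, 1.109, -0.083], TCP at [675.017, 0.007, 223.308] pointing down, gripper open.
Joint ranges: [-2.96, 2.96], [-0.34, 2.1], [-1.41, 1.46], [0.24, 2.44], [-1.37, 4.51], [0.17, 1.92], [-2.96, 2.96]. Speed limits (rad/s): [2.39, 2.39, 3.14, 3.14, 3.14, 3.14, 3.14].

INTERFACE

Orientations are given as a unit quaternion [x, y, z, w].
In Python, from station import get_obs, read_camera, job_done, boxes_of, masks_of, place_of gives the robot as it stands.
- The arm moves only by the shell command python3 -m inch 'ROWS' [FORCE]. ROWS is JSON, a list of rows, each an object with "fingers": the gripper command: -1 is shut, 1 is fully open, values between are in proportion; "travel": the shift along the tool's x, y, z each as a share of 200 mm, from -1 to 1, a list of three; "delta_rot": the turn, a rotation vector about the tool's x, y, z each as a share of 0.5 rad, from -1 to 1, a list of three. In form: [{"fingers": fingers, "travel": [dx, dy, dz], "delta_rot": [wx, wy, wz]}, ...]. A call has exactly 10 rows; each row is the pose to reach, as a shift and turn from the pose commanded when the call began, along the tool's axes at that moment; what a row does not reach only later rows make up. A row lasts 1/8 s, in which the tool goes at most 62.5 mm and 10.7 degrees, less where a joint would pass 70% of its speed; a pose out of reach is approached as far as the arm can. A call with a number of a shift or a turn outside -1 to 1 is refused whole. A call with a gripper value outside its range is refused whole. The fingers move at their own pace and stop on an object; FORCE is the grip in N (left out, the last holds). Time passes only in rows, so rows that repeat a pose let the fingers close, or fill a call up. It gives the time, the measured TCP pose, the force, the opening and the grip force at its end, in the units of the state.
- get_obs(): the state, without advancing time (a new reading comes with each control period).
- read_camera(name): name is "scene" or "side" or "wrist"; returns a dict with "pixels" (420x560x3 uint8, red, green, blue), "camera_matrix" (3x3 intrinsics, pixels), "R" (3x3) and "t" (3): a world point X has camera coordinates R X + t. Camera axes: x right, y down, z forward; pixel columns grow to the right and rows downward; lengths in mm; the calibration is good to about 2 mm. A picture is of the moment at which its call begins. There is no depth.
- job_done(): hands the job in; it is judged then, once.
Trained networks look in a picture, given as the dict that the camera call returned (one of the last four; its "shot" number tells which), for a name from the list of things; names that differ only in an ending like _2 or _b are one class to them, and where a whole thing is asked for, a point or a joint stands for the part that bears it (a point fixed in the world has none). Each returns a list of dicts, best first, with "score" (0 to 1); they miss things now and then, are a little off and sometimes report something else, mostly with a low value. They report only what shows in the picture. A call takes as long as a camera call. They do not tell look-alikes from the thing itself.
- boxes_of(name, picture): "extent" ([left, top, right, bottom] in pixels, round what is visible of it).
- masks_of(name, picture): "pixels" (420x560 bool, what is visible of it) and "extent" ([left, top, right, bottom] in pixels, round what is visible of it).
- place_of(name, picture): "centre" ([row, column] in pixels: a listed point, or the origin of a listed thing).
The state is a dict: "clock": time; "joint_positions": joint angles; "qvel": joint speeds; "tau": joint torques, N m; "tcp_pos": TCP position; "ee_rot": TCP orientation; "ft_force": force on the tool from outside, world axes, zero at the start; "moment": the same for the moment, N m; "grip_width": finger opening in mm; "grip_force": force on a finger pad.
Only numpy, scipy, OpenCV 4.12 (cv2) and the standard library are available. Lean on these libraries where they do the work, as an engineer would, in place of code of your own. Each camera call takes 0.05 s, during which the arm holds its last target. There are 200 camera calls.

TASK

Squeeze the handles of the orange spring clamp to free it from the beaded rail of the bench-top bit rack, carry it to the drilling template card that stands in the vice, and lower its open jaws squarely astride the card's top edge at the yellow mark, with the jaw pads well down past the edge, without the clamp or the gripper pushing on the card or the vice. Finish while still holding the clamp there, squeezed wide open and clear of the card on both sides, so that I can slip packing pads in before it bites; leave the other things on the desk where they are.

Things in the scene. Friction and masses are not known exactly. Their poses are not given: they have to be found in the camera images.
- clamp_pivot (a point): Orange nylon spring clamp, 100 mm tall, 20 mm wide along y, 90 g, parked upright, handles up, jaws down around the rail. This point: middle of its pivot, a 14 mm steel barrel along y. Squeezing the handles together along x spreads the jaws. The jaw arms start at the pivot's level: keep fingertips 12 mm or more above it. The frame is that of the +x half; z up when parked
- handle_a (a point): Middle of the clamp's handle on the +x half: flat bar 8 mm thick, 20 mm wide, black grip. The handles reach from 10 to 57 mm above the pivot, splayed when parked: 61 mm over their outsides at the top, 51 mm half-way (34 mm above the pivot). Fully squeezed they stand parallel, 34 mm over their outsides, 62 mm tall, against a stop. Squeezed evenly, each half leans by half the joint value about y
- handle_b (a point): The same on the -x half (21 mm to -x of the pivot when parked, handle_a 21 mm to +x)
- jaw_a (a point): Middle of the black jaw pad (round bar along y, 8 mm thick, 18 mm long) of the clamp's +x half; parked, 38 mm below the pivot and 7 mm to +x of it; wide open, 35.5 mm below and 15.3 mm out when held upright
- jaw_b (a point): The same on the clamp's -x half (7 mm to -x of the pivot when parked, 15.3 mm wide open)
- clamp_arm (a joint): How far the clamp is opened, rad between its halves: 0 as parked (pads 6 mm apart on the rail's web), -0.15 shut on nothing, 0.45 wide open at the stop (pads 22.6 mm apart). The spring pulls it shut: about 9 N of squeeze per handle at the top, 13 N at 38 mm above the pivot when wide open; released, the jaws bite with about 8 N
- rack: Bench-top magnetic bit rack, fixed: foot 60 x 220 mm, upright steel web 6 mm thick along its y, 210 mm long, topped by a 12 mm round bead, its top 111 mm above the desk. Origin under its middle. The clamp sits somewhere along the rail, pivot barrel on the bead (pivot 118 mm above the desk), jaws closed beneath the bead; with more than 12 mm between the pads it lifts straight off
- vice: Blue bench vice, fixed, 195 x 100 mm, jaws 85 mm wide, tops 97 mm above the desk; origin on the desk below the card's middle; y along the jaws and card, screw handle at -x. It holds a brown drilling template card upright: 4 mm thick along x, 150 mm wide along y, top edge 165 mm above the desk, with a row of black holes
- card_mark (a point): Point in the middle of the card's top edge at the 16 mm wide yellow mark (165 mm above the desk, 25 mm to +y of the card's middle); x square to the card's faces, y along the edge, z up
- sanding_block: Dark grey silicone sanding block, 66 x 120 x 30 mm, origin under its middle; leave alone
- punch: Stainless steel punch, 122 mm long, 10 mm thick, lying along x, origin under its middle; leave alone
- stud_finder: Yellow stud finder, 72 x 150 x 30 mm, origin under its middle; leave alone
- locking_pliers: Steel locking pliers lying along x, 220 mm long, 60 mm wide, 13 mm high, origin under their middle; leave alone
- glue_bottle: Yellow glue bottle, 60 mm across, 170 mm tall, origin under its middle; leave alone
- screw_jar: Amber screw jar, 68 mm across, 80 mm tall, origin under its middle; leave alone
Mind the look-alikes: they are no part of the job. Leave any blue look-alike of the part that bears clamp_pivot alone.

How it is judged (in metres and radians):
On the way:
1. the clamp is lifted clear of the rail in the fingers (z of each of jaw_a, jaw_b in the frame of rack above 0.118 m and contact force between clamp and the fingers above 1 N and contact force between clamp and rack below 0.2 N), for 0.2 s.
At the end, for the whole second after the job is handed in: Clamp held still in the fingers, opened over 0.33 rad, a jaw pad on either side of the card, 1.5 mm or more clear of it and over 8 mm below its top edge; pivot above the edge, within 12 mm of the mark along it, its axis within 0.22 rad of the edge; clamp not touching card or vice (value of joint clamp_arm above 0.33 rad and z of each of jaw_a, jaw_b in the frame of card_mark below -0.008 m and ((x of jaw_a in the frame of card_mark above 0.0075 m and x of jaw_b in the frame of card_mark below -0.0075 m) or (x of jaw_a in the frame of card_mark below -0.0075 m and x of jaw_b in the frame of card_mark above 0.0075 m)) and x of clamp_pivot in the frame of card_mark between -0.03 and 0.03 m and z of clamp_pivot in the frame of card_mark above 0 m and y of clamp_pivot in the frame of card_mark between -0.012 and 0.012 m and angle between the y axis of clamp_pivot and the y axis of card_mark, either way round below 0.22 rad and contact force between clamp and vice below 0.3 N and contact force between clamp and the fingers above 2 N and linear speed of clamp below 0.02 m/s); the arm keeps its last pose, push and grip.
It fails at once if the clamp pushes or bites on the card or vice with more than 5 N (contact force between clamp and vice above 5 N).
It fails at once if the gripper or arm pushes on the card or vice with more than 5 N (contact force between any of the fingers, the arm and vice above 5 N).
It fails at once if a bystander on the desk is moved by more than 30 mm (distance of any of sanding_block, punch, stud_finder, locking_pliers, glue_bottle, screw_jar from where it was at the start of the episode above 0.03 m).
It also fails if it takes over 40 s, if anything falls off the work surface, if the arm or the gripper's body presses on something with over 40 N, if the wrist force passes 120 N, or if a joint passes its speed limit or range.

## Working session

There is one attempt and no reset: what is moved stays moved. The work goes in short steps, Python scripts to look and compute and a shell command to move; the robot and the scene stay as the last step left them, time stands still between calls to the robot, and variables do not carry over. Pictures are saved under pics/ and viewed, at most 10 in all, crops included, and the job is handed in when it is done.

```bash
mkdir -p pics; cat > h.py <<'E'
import numpy as np, cv2
from station import *
def tri(obs):
    # obs: list of (pic,(row,col))
    A=[];b=[]
    for p,(r,c) in obs:
        P=p["camera_matrix"]@np.c_[p["R"],p["t"]]
        for M in (c*P[2]-P[0], r*P[2]-P[1]): 
            s=np.linalg.norm(M[:3]); A.append(M[:3]/s); b.append(-M[3]/s)
    X,*_=np.linalg.lstsq(np.array(A),np.array(b),rcond=None)
    return X, np.array(A)@X-np.array(b)
def onz(p,rc,z):
    K,R,t=map(np.array,(p["camera_matrix"],p["R"],p["t"]))
    d=R.T@np.linalg.solve(K,[rc[1],rc[0],1]); C=-R.T@t
    return C+d*(z-C[2])/d[2]
def proj(p,X):
    v=p["camera_matrix"]@(p["R"]@np.array(X,float)+p["t"]); return (v[:2]/v[2])
def save(p,n): cv2.imwrite("pics/"+n,cv2.cvtColor(p["pixels"],cv2.COLOR_RGB2BGR))
E
python3 - <<'E'
from h import *
np.set_printoptions(precision=1,suppress=True)
ps={n:read_camera(n) for n in("scene","side","wrist")}
for n,p in ps.items():
    save(p,n+"0.png"); print(n,-np.array(p["R"]).T@p["t"])
    for o in("clamp_pivot","handle_a","jaw_a","rack","vice","card_mark","glue_bottle","screw_jar"):
        print(o,[(round(d["score"],2),np.array(d["centre"])) for d in place_of(o,p)[:4]])
print(get_obs())
E
```

```text
scene [1174.9  886.6  975.3]
clamp_pivot [(0.92, array([266. , 349.1])), (0.65, array([255.4, 341.8])), (0.64, array([248.8, 388.5])), (0.54, array([253. , 359.7]))]
handle_a [(0.64, array([322.1, 445.5])), (0.6, array([250.6, 359.6])), (0.58, array([255. , 342.3])), (0.57, array([238.5, 381.2]))]
jaw_a [(0.78, array([262.2, 382.8])), (0.77, array([276.2, 345.6])), (0.71, array([260.4, 391.6])), (0.61, array([275.5, 353.1]))]
rack [(0.63, array([292.7, 347.3]))]
vice [(0.56, array([210.9, 265.2]))]
card_mark [(0.59, array([168.9, 270.5]))]
glue_bottle [(0.87, array([366.8, 378.8])), (0.39, array([272.7, 351.7]))]
screw_jar [(0.6, array([230.4, 343.4]))]
side [ 142.9 1016.7 1244.2]
clamp_pivot [(0.85, array([299.6, 295.4])), (0.6, array([273.4, 228.5]))]
handle_a [(0.63, array([270.3, 233.7])), (0.6, array([262.7, 227.4])), (0.58, array([295. , 298.6])), (0.29, array([274.5, 227.4]))]
jaw_a [(0.69, array([284.3, 237.3])), (0.66, array([300.1, 293.2])), (0.62, array([278.6, 227.7])), (0.49, array([305.9, 296.5]))]
rack [(0.91, array([297.3, 232. ]))]
vice [(0.64, array([206.7, 290.1]))]
card_mark [(0.71, array([175.6, 290.4])), (0.29, array([280.2, 226.4])), (0.2, array([299.8, 232.4]))]
glue_bottle [(0.83, array([344.4, 179.2]))]
screw_jar [(0.94, array([261.3, 302.5]))]
wrist [674.3  64.6 373.1]
clamp_pivot []
handle_a []
jaw_a [(0.88, array([28.8, 22.5])), (0.51, array([25.9, 11.5]))]
rack []
vice [(0.6, array([334.7, 191.7]))]
card_mark []
glue_bottle []
screw_jar [(0.72, array([179. ,  74.6]))]
{'clock': 1.35, 'joint_positions': array([-0.1,  0.5,  0. ,  1.6, -0. ,  1.1, -0.1]), 'qvel': array([ 0.,  0.,  0.,  0.,  0., -0., -0.]), 'tau': array([ -0. , -59.6,   1.6, -28.2,   0. ,   0. ,   0. ]), 'tcp_pos': array([675. ,   0. , 223.3]), 'ee_rot': array([0.7, 0.7, 0. , 0. ]), 'ft_force': array([ 0.2, -0.1,  0.1]), 'moment': array([-0.1, -0. , -0. ]), 'grip_force': 0.0, 'grip_width': 85.19345679580516}
```

```bash
cd pics; python3 -c "
import cv2
a=cv2.imread('scene0.png')[130:400,200:500];cv2.imwrite('sc.png',cv2.resize(a,None,fx=2.2,fy=2.2,interpolation=2))
a=cv2.imread('side0.png')[130:370,130:400];cv2.imwrite('sd.png',cv2.resize(a,None,fx=2.2,fy=2.2,interpolation=2))"
```

```text
(no output)
```

View pics/sc.png

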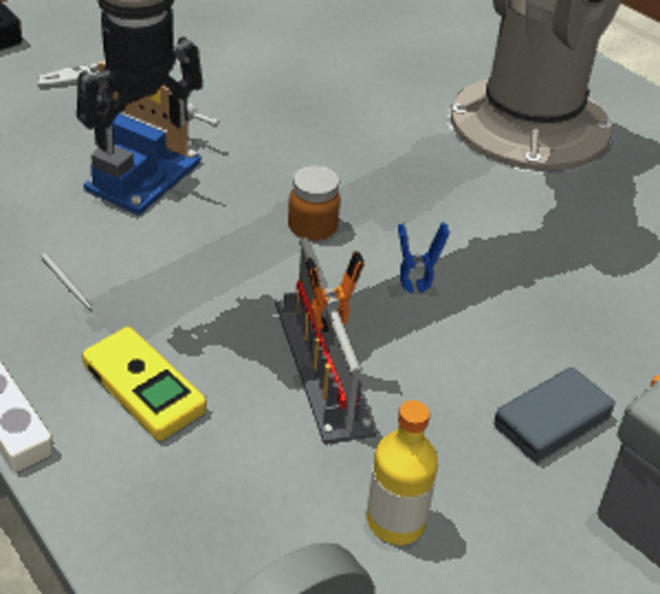

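View pics/sd.png

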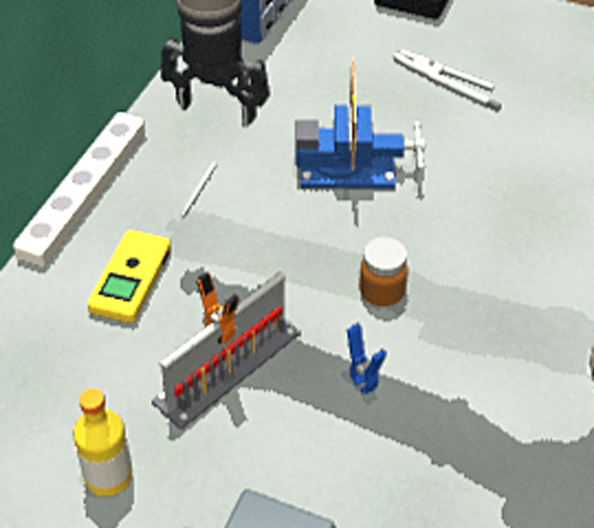

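View pics/wrist0.png

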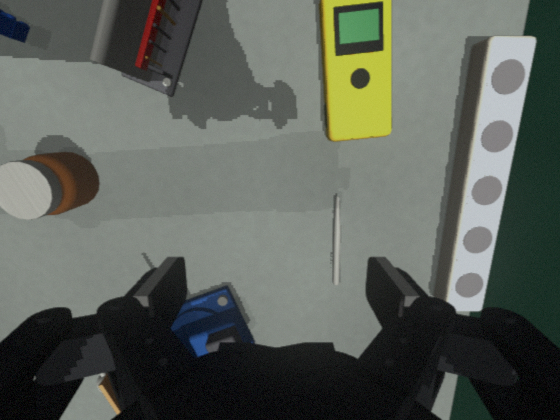

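The orange clamp sits on the rail in both views, with its pivot near (row 266, col 349) in scene and (273, 228) in side. The blue look-alike stands free near (252, 390) in scene. The gripper partly hides the card.

```bash
python3 - <<'E'
from h import *
np.set_printoptions(precision=1,suppress=True)
s,d=read_camera("scene"),read_camera("side")
X,r=tri([(s,(266,349.1)),(d,(273.4,228.5))]);print("pivot",X,r)
print("on118",onz(s,(266,349.1),118),onz(d,(273.4,228.5),118))
for a,b in(((241.4,338.6),(257,258)),((296,359),(296,205))):
    print("bead",onz(s,a,108),onz(d,b,108))
print("rack",onz(s,(292.7,347.3),0),onz(d,(297.3,232),0))
print("vice",onz(s,(210.9,265.2),0),onz(d,(206.7,290.1),0))
print("mark",onz(s,(168.9,270.5),165),onz(d,(175.6,290.4),165))
print("card side edge",onz(d,(157,290),165))
for n,p in(("scene",s),("side",d)):
    for o in ("clamp_pivot","rack","vice"):
        m=masks_of(o,p)[:2]
        print(n,o,[(round(q["score"],2),q["extent"]) for q in m])
print("glue",onz(s,(366.8,378.8),0),onz(d,(344.4,179.2),0),"jar",onz(d,(261.3,302.5),0),onz(s,(230.4,343.4),0),"blue",onz(s,(248.8,388.5),48))
E
```

```text
pivot [574.5 225.7 118.8] [-0.8 -1.4 -0.4  1.6]
on118 [573.4 223.  118. ] [574.3 227.2 118. ]
bead [532.  128.7 108. ] [524.3 132.7 108. ]
bead [609. 305. 108.] [604.1 314.9 108. ]
rack [556.5 207.    0. ] [571.6 222.1   0. ]
vice [ 556. -209.    0.] [ 545.5 -207.2    0. ]
mark [ 543.8 -188.   165. ] [ 541.6 -182.1  165. ]
card side edge [ 576.3 -272.5  165. ]
scene clamp_pivot [(0.81, [342.0, 244.8, 360.6, 281.6]), (0.68, [381.1, 230.9, 403.3, 261.4])]
scene rack [(0.65, [327.5, 238.0, 370.2, 333.9]), (0.36, [365.5, 310.8, 398.4, 378.4])]
scene vice [(0.89, [239.8, 160.3, 300.7, 227.3])]
side clamp_pivot [(0.87, [288.0, 278.7, 307.4, 308.5]), (0.67, [261.7, 170.7, 323.6, 217.1])]
side rack [(0.72, [198.5, 256.0, 269.3, 325.2])]
side vice [(0.64, [264.7, 166.0, 323.7, 216.6])]
glue [637.3 422.2   0. ] [639.6 419.9   0. ] jar [423.   11.7   0. ] [409.4   2.6   0. ] blue [393.  175.1  48. ]
```

```bash
python3 -m inch '[{"fingers":1,"travel":[0.1,-0.08,-0.1],"delta_rot":[0,0,0.1]},{"fingers":1,"travel":[0.25,-0.22,-0.25],"delta_rot":[0,0,0.25]},{"fingers":1,"travel":[0.4,-0.36,-0.33],"delta_rot":[0,0,0.45]},{"fingers":1,"travel":[0.55,-0.5,-0.33],"delta_rot":[0,0,0.65]},{"fingers":1,"travel":[0.68,-0.6,-0.33],"delta_rot":[0,0,0.8]},{"fingers":1,"travel":[0.76,-0.665,-0.33],"delta_rot":[0,0,0.83]},{"fingers":1,"travel":[0.76,-0.665,-0.33],"delta_rot":[0,0,0.83]},{"fingers":1,"travel":[0.76,-0.665,-0.33],"delta_rot":[0,0,0.83]},{"fingers":1,"travel":[0.76,-0.665,-0.33],"delta_rot":[0,0,0.83]},{"fingers":1,"travel":[0.76,-0.665,-0.33],"delta_rot":[0,0,0.83]}]' 40
python3 - <<'E'
from h import *
np.set_printoptions(precision=1,suppress=True)
ps={n:read_camera(n) for n in("scene","side","wrist")}
for n,p in ps.items():
    save(p,n+"1.png")
    for o in("clamp_pivot","handle_a","jaw_a","card_mark"):
        print(n,o,[(round(d["score"],2),np.array(d["centre"])) for d in place_of(o,p)[:4]])
w=ps["wrist"]; print(-w["R"].T@w["t"])
for d in place_of("clamp_pivot",w)[:2]: print(onz(w,d["centre"],118))
for d in place_of("handle_a",w)[:3]: print("h",onz(w,d["centre"],152))
for n in("scene","side"):
    print("mark",onz(ps[n],place_of("card_mark",ps[n])[0]["centre"],165))
a=[cv2.cvtColor(ps[n]["pixels"],4) for n in("scene","side")]
c=[cv2.resize(a[0][140:260,220:340],(400,400)),cv2.resize(a[1][140:260,230:350],(400,400))]
cv2.imwrite("pics/card1.png",np.hstack(c))
E
```

```text
clock: 3.0
tcp_pos: [542.5, 151.2, 289.2]
ee_rot: [0.838, 0.546, -0.0, 0.0]
ft_force: [0.7, 0.0, -0.2]
grip_width: 85.4
grip_force: 0.0
scene clamp_pivot [(0.7, array([247.1, 390.8])), (0.64, array([270. , 348.7]))]
scene handle_a [(0.95, array([254.8, 340.6])), (0.73, array([253.3, 360.8])), (0.67, array([238.8, 398.3])), (0.52, array([240. , 381.4]))]
scene jaw_a [(0.7, array([275.2, 348.8])), (0.7, array([260.4, 388.2])), (0.59, array([274.8, 344.1])), (0.5, array([256.3, 342.6]))]
scene card_mark [(0.61, array([166.1, 271.4]))]
side clamp_pivot [(0.85, array([300.4, 295.2])), (0.75, array([274.8, 229.2]))]
side handle_a [(0.79, array([261.1, 223.5])), (0.74, array([298.8, 230.6])), (0.64, array([295.8, 300.4])), (0.61, array([269.6, 232.4]))]
side jaw_a [(0.86, array([279.9, 226.2])), (0.58, array([297.4, 295.4])), (0.51, array([281.3, 233.6])), (0.51, array([304.6, 299. ]))]
side card_mark [(0.65, array([176.5, 290.3]))]
wrist clamp_pivot [(0.75, array([211.2, 165.4])), (0.69, array([119.5, 271. ]))]
wrist handle_a [(0.84, array([218.7, 173.1])), (0.75, array([116., 297.])), (0.75, array([214.7, 140.1])), (0.57, array([115.2, 251.5]))]
wrist jaw_a [(0.9, array([205. , 181.9])), (0.85, array([204.5, 174.3])), (0.72, array([119.7, 269.4])), (0.56, array([115.6, 281.5]))]
wrist card_mark [(0.19, array([116.6, 250.2]))]
[568.4 210.6 439.8]
[421.5 181.2 118. ]
[568.5 222.8 118. ]
h [440.3 174.4 152. ]
h [591.6 214.7 152. ]
h [412.2 191.3 152. ]
mark [ 533.6 -199.4  165. ]
mark [ 540.3 -177.7  165. ]
```

View pics/wrist1.png

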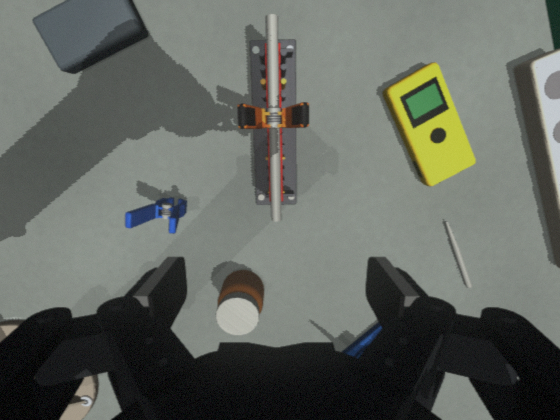

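View pics/card1.png

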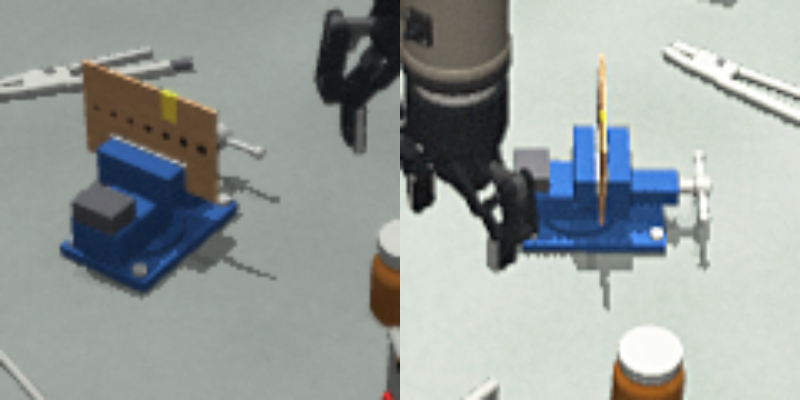

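The wrist view shows the clamp at (117, 273), with handles at columns 246 and 300, and the bead running from (15, 272) to (220, 276.5). In scene the card's top edge and yellow mark (about row 167, col 270) are now in clear view.

```bash
python3 - <<'E'
from h import *
np.set_printoptions(precision=2,suppress=True)
w=read_camera("wrist");s=read_camera("scene");d=read_camera("side")
a,b=onz(w,(15,272),105),onz(w,(220,276.5),105)
print("bead",a,b,"yaw",np.arctan2(-(a-b)[0],(a-b)[1]))
print("piv",onz(w,(117,273),122),onz(w,(119.5,271),118))
hs=[np.array(q["centre"]) for q in place_of("handle_a",w)[:4]];print(hs)
p1,p2,m=onz(s,(158.6,244.9),165),onz(s,(172.4,285.1),165),onz(s,(167.3,270.4),165)
v=p2-p1;print("card",p1,p2,np.linalg.norm(v),"yaw",np.arctan2(-v[0],v[1]),"mark",m)
# orange pixels in wrist
hsv=cv2.cvtColor(w["pixels"],cv2.COLOR_RGB2HSV)
k=cv2.inRange(hsv,(5,150,80),(20,255,255))[95:140,225:325];ys,xs=np.nonzero(k);print("orange",xs.min()+225,xs.max()+225,xs.mean()+225,ys.mean()+95)
q=get_obs();print(q["tcp_pos"],q["ee_rot"])
E
```

```text
bead [609.12 313.26 105.  ] [528.56 118.93 105.  ] yaw -0.39297936855583515
piv [571.08 224.61 122.  ] [568.25 223.37 118.  ]
[array([216.9, 172. ]), array([117.8, 249.6]), array([115.6, 298.5]), array([216.3, 142.1])]
card [ 578.63 -280.09  165.  ] [ 518.12 -148.39  165.  ] 144.93893186099103 yaw 0.4306717333053742 mark [ 539.5 -195.5  165. ]
orange 238 308 269.789592760181 117.83031674208145
[542.05 151.99 289.31] [0.84 0.55 0.   0.  ]
```

```bash
python3 -m inch '[{"fingers":1,"travel":[0.1,0,0],"delta_rot":[0,0,-0.02]},{"fingers":1,"travel":[0.25,-0.01,0],"delta_rot":[0,0,-0.044]},{"fingers":1,"travel":[0.36,-0.012,0.05],"delta_rot":[0,0,-0.044]},{"fingers":1,"travel":[0.39,-0.012,0.15],"delta_rot":[0,0,-0.044]},{"fingers":1,"travel":[0.39,-0.012,0.28],"delta_rot":[0,0,-0.044]},{"fingers":1,"travel":[0.39,-0.012,0.42],"delta_rot":[0,0,-0.044]},{"fingers":1,"travel":[0.39,-0.012,0.55],"delta_rot":[0,0,-0.044]},{"fingers":1,"travel":[0.39,-0.012,0.63],"delta_rot":[0,0,-0.044]},{"fingers":1,"travel":[0.39,-0.012,0.67],"delta_rot":[0,0,-0.044]},{"fingers":1,"travel":[0.39,-0.012,0.67],"delta_rot":[0,0,-0.044]}]' 40
python3 - <<'E'
from h import *
ps=[read_camera(n) for n in("wrist","scene","side")]
a=[cv2.cvtColor(p["pixels"],4) for p in ps]
cv2.imwrite("pics/pre.png",np.hstack([cv2.resize(a[0][200:420,130:430],(400,300)),cv2.resize(a[1][200:300,290:420],(400,300))]))
E
```

```text
clock: 5.4
tcp_pos: [571.2, 224.1, 155.0]
ee_rot: [0.832, 0.555, -0.0, 0.0]
ft_force: [-0.1, -0.4, 0.2]
grip_width: 85.5
grip_force: 0.0
```

View pics/pre.png

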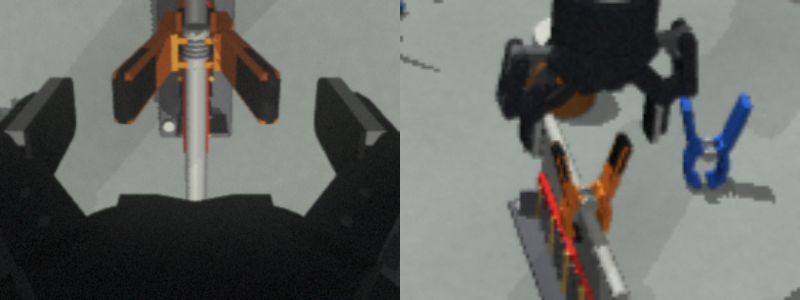

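The handles are not between the fingers yet. They look offset along +tool x, so I'll work out how far.

```bash
python3 - <<'E'
from h import *
np.set_printoptions(precision=1,suppress=True)
ps={n:read_camera(n) for n in("wrist","scene","side")}
T=get_obs()["tcp_pos"]
for n,p in ps.items():
    print(n,"tcp px(col,row)",proj(p,T),"cam",-p["R"].T@p["t"])
    for o,z in(("clamp_pivot",118),("handle_a",152)):
        for q in place_of(o,p)[:4]: print(o,round(q["score"],2),np.array(q["centre"]),onz(p,q["centre"],z))
w=ps["wrist"];print(w["R"])
print("piv by eye wrist",onz(w,(226,278),122),"tops",onz(w,(270,232),172),onz(w,(270,323),172))
print("scene",onz(ps["scene"],(266.7,350),118))
E
```

```text
wrist tcp px(col,row) [275.2 254.5] cam [596.4 284.1 307. ]
clamp_pivot 0.94 [233.6 274.4] [570.7 223.6 118. ]
handle_a 0.97 [252.2 312. ] [590.4 216.4 152. ]
handle_a 0.82 [252.1 237.5] [552.2 232.3 152. ]
scene tcp px(col,row) [351.1 254.5] cam [1174.9  886.6  975.3]
clamp_pivot 0.83 [265.4 349.6] [571.  222.1 118. ]
clamp_pivot 0.52 [248.2 391.2] [444.8 230.8 118. ]
handle_a 0.91 [257.2 339.7] [597.1 213.6 152. ]
handle_a 0.87 [239.  383.6] [466.4 221.2 152. ]
handle_a 0.75 [253.4 362.1] [544.3 232.6 152. ]
handle_a 0.73 [239.4 398.3] [437.2 242.2 152. ]
side tcp px(col,row) [229.1 264.3] cam [ 142.9 1016.7 1244.2]
clamp_pivot 0.69 [299.7 294.4] [372.6 241.5 118. ]
clamp_pivot 0.68 [272.  228.8] [575.7 222.3 118. ]
handle_a 0.8 [284.5 291.2] [390.3 221.8 152. ]
handle_a 0.63 [268.5 232.5] [558.4 231.4 152. ]
handle_a 0.55 [292.9 300.7] [357.7 238.2 152. ]
handle_a 0.53 [263.9 226.5] [580.6 222.9 152. ]
[[ 0.9 -0.4  0. ]
 [-0.4 -0.9  0.3]
 [-0.1 -0.2 -1. ]]
piv by eye wrist [575.4 228.8 122. ] tops [551.5 231.4 172. ] [592.9 214.3 172. ]
scene [573.1 226.1 118. ]
```

```bash
python3 - <<'E'
from h import *
np.set_printoptions(precision=1,suppress=True)
w,s,d=[read_camera(n) for n in("wrist","scene","side")]
o=get_obs();T=o["tcp_pos"]
from scipy.spatial.transform import Rotation as Ro
R=Ro.from_quat(o["ee_rot"]).as_matrix()
print(w["camera_matrix"])
for z in(-40,-20,-6,6,19):
  for x in(-11,11): print(z,x,[proj(p,T+R@[x,sg*43,z]) for p in(w,s,d) for sg in(-1,1)])
for a,b in(((280,186),(246.7,372.6)),((280,367),(250,334))):
    X,r=tri([(w,a),(s,b)]);print(R.T@(X-T),r)
a=cv2.cvtColor(d["pixels"],4)[220:310,180:300]
b=cv2.cvtColor(s["pixels"],4)[215:305,300:420]
for im,p,y0,x0 in((a,d,220,180),(b,s,215,300)): pass
A=cv2.resize(a,(400,300),interpolation=0);B=cv2.resize(b,(400,300),interpolation=0)
for im,p,y0,x0 in((A,d,220,180),(B,s,215,300)):
    for z,c in((19,(0,255,0)),(6,(255,0,255))):
        for sg in(-1,1):
            u=[((proj(p,T+R@[x,sg*42.7,z])-[x0,y0])*3.333).astype(int) for x in(-11,11)]
            cv2.line(im,tuple(map(int,u[0])),tuple(map(int,u[1])),c,1)
cv2.imwrite("pics/tips.png",np.hstack([A,B]))
E
```

```text
[[299.9   0.  275.9]
 [  0.  299.9 211.6]
 [  0.    0.    1. ]]
-40 -11 [array([173.6, 316.3]), array([377.3, 316.3]), array([368.7, 236.7]), array([333.3, 241.3]), array([242.5, 261.5]), array([221. , 244.5])]
-40 11 [array([168.8, 268.5]), array([382.2, 268.5]), array([371.6, 242.8]), array([335.7, 247.5]), array([236.4, 266. ]), array([215. , 248.8])]
-20 -11 [array([187.1, 291.7]), array([363.9, 291.7]), array([367.9, 243.1]), array([332.9, 247.6]), array([242.7, 266.2]), array([221.4, 249.3])]
-20 11 [array([183.5, 249.5]), array([367.5, 249.6]), array([370.8, 249.2]), array([335.3, 253.9]), array([236.7, 270.8]), array([215.4, 253.6])]
-6 -11 [array([194.6, 278.1]), array([356.4, 278.1]), array([367.4, 247.4]), array([332.6, 252. ]), array([242.9, 269.5]), array([221.7, 252.6])]
-6 11 [array([191.6, 239.1]), array([359.4, 239.1]), array([370.3, 253.6]), array([335. , 258.3]), array([236.9, 274.1]), array([215.8, 256.9])]
6 -11 [array([200.1, 268.1]), array([350.9, 268.1]), array([367. , 251.2]), array([332.3, 255.7]), array([243. , 272.3]), array([221.9, 255.4])]
6 11 [array([197.5, 231.5]), array([353.5, 231.6]), array([369.8, 257.3]), array([334.7, 262. ]), array([237.1, 276.8]), array([216.1, 259.6])]
19 -11 [array([205.3, 258.7]), array([345.8, 258.8]), array([366.5, 255.1]), array([332.1, 259.7]), array([243.1, 275.3]), array([222.2, 258.4])]
19 11 [array([203. , 224.4]), array([348. , 224.5]), array([369.3, 261.3]), array([334.4, 266. ]), array([237.3, 279.8]), array([216.4, 262.6])]
[-11.7 -52.   -5.4] [ 4.   0.6  4.  -0.6]
[ -3.3  43.1 -20.6] [0.7 0.9 0.8 0.9]
```

View pics/tips.png

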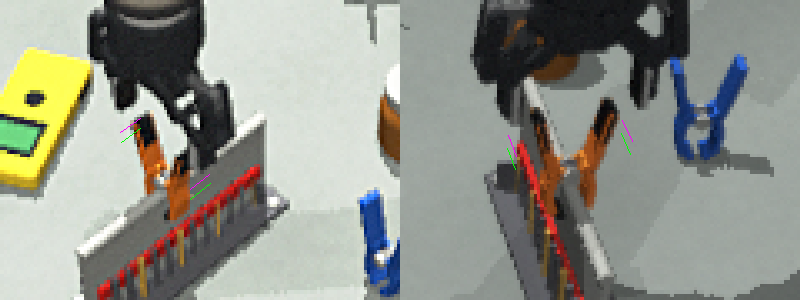

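The fingertips seen in three views lie about 20 mm behind the TCP, well above where I drew them, so I don't trust the depth. I'll rise, close to about 36 mm in free air, and see where the tips really are.

```bash
python3 -m inch '[{"fingers":1,"travel":[0,0,-0.1],"delta_rot":[0,0,0]},{"fingers":1,"travel":[0,0,-0.25],"delta_rot":[0,0,0]},{"fingers":0.3,"travel":[0,0,-0.3],"delta_rot":[0,0,0]},{"fingers":-0.15,"travel":[0,0,-0.3],"delta_rot":[0,0,0]},{"fingers":-0.15,"travel":[0,0,-0.3],"delta_rot":[0,0,0]},{"fingers":-0.15,"travel":[0,0,-0.3],"delta_rot":[0,0,0]},{"fingers":-0.15,"travel":[0,0,-0.3],"delta_rot":[0,0,0]},{"fingers":-0.15,"travel":[0,0,-0.3],"delta_rot":[0,0,0]},{"fingers":-0.15,"travel":[0,0,-0.3],"delta_rot":[0,0,0]},{"fingers":-0.15,"travel":[0,0,-0.3],"delta_rot":[0,0,0]}]' 40
python3 - <<'E'
from h import *
from scipy.spatial.transform import Rotation as Ro
ps=[read_camera(n) for n in("side","scene","wrist")]
o=get_obs();T=o["tcp_pos"];R=Ro.from_quat(o["ee_rot"]).as_matrix();print(o["grip_width"],T)
out=[]
for p,(y0,x0) in zip(ps,((190,180),(180,290),(220,215))):
    k=3 if p is not ps[2] else 2.5
    im=cv2.resize(cv2.cvtColor(p["pixels"],4)[y0:y0+int(360/k),x0:x0+int(260/k)+0],(260,360),interpolation=0)
    sc=np.array([260/int(260/k),360/int(360/k)])
    for z,c in((19,(0,255,0)),(-20,(255,0,255))):
        for sg in(-1,1):
            u=[tuple(map(int,(proj(p,T+R@[x,sg*o["grip_width"]/2,z])-[x0,y0])*sc)) for x in(-11,11)]
            cv2.line(im,*u,c,1)
    out.append(im)
cv2.imwrite("pics/tips2.png",np.hstack(out))
E
```

```text
clock: 7.4
tcp_pos: [571.3, 224.4, 215.3]
ee_rot: [0.832, 0.555, -0.0, -0.0]
ft_force: [-0.6, 0.3, 0.8]
grip_width: 36.5
grip_force: 0.0
36.50497494030591 [571.30095651 224.35643824 215.35708741]
```

View pics/tips2.png

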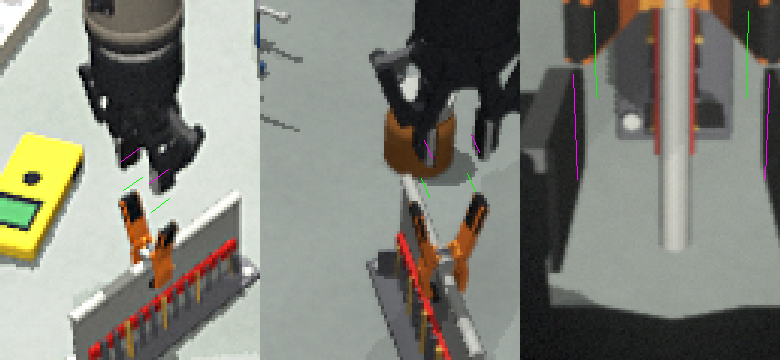

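At 36 mm opening the tips show about 8 mm behind the TCP rather than ahead of it. TCP z = 145 is safe under both the stated and the seen geometry and still gives a good overlap on the handles, so I'll descend to that and squeeze.

```bash
python3 -m inch '[{"fingers":1,"travel":[0,0,0],"delta_rot":[0,0,0]},{"fingers":1,"travel":[0,0,0],"delta_rot":[0,0,0]},{"fingers":1,"travel":[0,0,0],"delta_rot":[0,0,0]},{"fingers":1,"travel":[0,0,0],"delta_rot":[0,0,0]},{"fingers":1,"travel":[0,0,0.06],"delta_rot":[0,0,0]},{"fingers":1,"travel":[0,0,0.16],"delta_rot":[0,0,0]},{"fingers":1,"travel":[0,0,0.26],"delta_rot":[0,0,0]},{"fingers":1,"travel":[0,0,0.33],"delta_rot":[0,0,0]},{"fingers":1,"travel":[0,0,0.35],"delta_rot":[0,0,0]},{"fingers":1,"travel":[0,0,0.35],"delta_rot":[0,0,0]}]' 40
python3 -m inch '[{"fingers":0.4,"travel":[0,0,0],"delta_rot":[0,0,0]},{"fingers":0.2,"travel":[0,0,0],"delta_rot":[0,0,0]},{"fingers":0,"travel":[0,0,0],"delta_rot":[0,0,0]},{"fingers":-0.2,"travel":[0,0,0],"delta_rot":[0,0,0]},{"fingers":-0.5,"travel":[0,0,0],"delta_rot":[0,0,0]},{"fingers":-1,"travel":[0,0,0],"delta_rot":[0,0,0]},{"fingers":-1,"travel":[0,0,0],"delta_rot":[0,0,0]},{"fingers":-1,"travel":[0,0,0],"delta_rot":[0,0,0]},{"fingers":-1,"travel":[0,0,0],"delta_rot":[0,0,0]},{"fingers":-1,"travel":[0,0,0],"delta_rot":[0,0,0]}]' 40
python3 - <<'E'
from h import *
ps=[read_camera(n) for n in("side","scene","wrist")]
a=[cv2.cvtColor(p["pixels"],4) for p in ps]
cv2.imwrite("pics/grip.png",np.hstack([cv2.resize(i,(260,360)) for i in(a[0][220:310,195:260],a[1][210:300,315:380],a[2][150:366,200:356])]))
E
```

```text
clock: 8.8
tcp_pos: [571.3, 224.4, 145.3]
ee_rot: [0.832, 0.555, 0.0, -0.0]
ft_force: [-0.5, -0.4, 1.1]
grip_width: 85.2
grip_force: 0.0
clock: 10.05
tcp_pos: [573.3, 226.4, 149.7]
ee_rot: [0.831, 0.556, 0.003, -0.0]
ft_force: [-4.2, -0.8, 21.3]
grip_width: 33.2
grip_force: 38.0
```

View pics/grip.png

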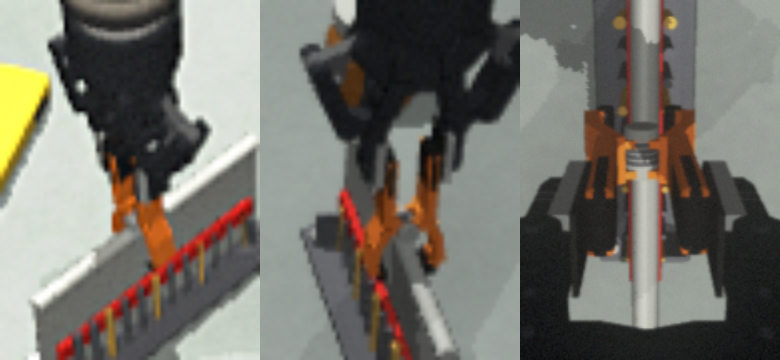

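Grip is good: width 33.2 mm, so the clamp is fully squeezed, and the jaws look clear of the bead. Next I'll lift it.

```bash
python3 -m inch '[{"fingers":-1,"travel":[0,0,-0.02],"delta_rot":[0,0,0]},{"fingers":-1,"travel":[0,0,-0.06],"delta_rot":[0,0,0]},{"fingers":-1,"travel":[0,0,-0.12],"delta_rot":[0,0,0]},{"fingers":-1,"travel":[0,0,-0.2],"delta_rot":[0,0,0]},{"fingers":-1,"travel":[0,0,-0.3],"delta_rot":[0,0,0]},{"fingers":-1,"travel":[0,0,-0.4],"delta_rot":[0,0,0]},{"fingers":-1,"travel":[0,0,-0.5],"delta_rot":[0,0,0]},{"fingers":-1,"travel":[0,0,-0.58],"delta_rot":[0,0,0]},{"fingers":-1,"travel":[0,0,-0.62],"delta_rot":[0,0,0]},{"fingers":-1,"travel":[0,0,-0.62],"delta_rot":[0,0,0]}]' 40
python3 - <<'E'
from h import *
from scipy.spatial.transform import Rotation as Ro
np.set_printoptions(precision=1,suppress=True)
ps={n:read_camera(n) for n in("wrist","scene","side")}
o=get_obs();T=o["tcp_pos"];R=Ro.from_quat(o["ee_rot"]).as_matrix();print(T,o["grip_width"])
L=[]
for k in("clamp_pivot","jaw_a"):
  for n,p in ps.items():
    for q in place_of(k,p)[:4]:
        X=onz(p,q["centre"],T[2]-33 if k=="clamp_pivot" else T[2]-68); print(k,n,round(q["score"],2),np.array(q["centre"]),R.T@(X-T))
for n,p in ps.items(): save(p,n+"2.png")
E
```

```text
clock: 11.45
tcp_pos: [571.5, 224.4, 269.8]
ee_rot: [0.832, 0.555, 0.0, 0.0]
ft_force: [0.3, 0.5, -0.6]
grip_width: 33.0
grip_force: 39.5
[570.8 224.2 268.4] 32.67566017366404
clamp_pivot wrist 0.87 [267.4 168.1] [-23.6 -71.7  33.1]
clamp_pivot wrist 0.58 [240.3 268.9] [-4.2 -3.9 33. ]
clamp_pivot scene 0.67 [228.4 354.9] [-0.5 -2.9 33. ]
clamp_pivot scene 0.58 [247.3 389.2] [ 75.6 -57.7  33. ]
clamp_pivot side 0.78 [244.4 229. ] [-3.7  0.2 33. ]
clamp_pivot side 0.78 [300.8 295.4] [   6.3 -246.6   33.2]
jaw_a wrist 0.95 [224.1 292.4] [-4.  13.5 68. ]
jaw_a wrist 0.85 [258.  181.1] [-32.1 -74.3  68.1]
jaw_a wrist 0.81 [253.9 176.1] [-28.6 -78.   68.1]
jaw_a wrist 0.65 [225.5 249.6] [ -5.1 -19.4  68. ]
jaw_a scene 0.72 [239.5 347.4] [-4.8 11.3 68. ]
jaw_a scene 0.64 [259.4 385.3] [ 75.9 -52.7  68. ]
jaw_a scene 0.6 [234.7 357.9] [-16.7 -17.7  68. ]
jaw_a scene 0.57 [258.8 389.7] [ 75.9 -62.9  68. ]
jaw_a side 0.89 [248.7 222.8] [-1.1 24.9 68. ]
jaw_a side 0.86 [300.  291.5] [  -8.2 -222.4   68.2]
jaw_a side 0.73 [244.7 229.4] [-23.5  22.9  68. ]
jaw_a side 0.67 [255.2 234.4] [ -7.5 -14.5  68. ]
```

```bash
python3 -m inch '[{"fingers":-1,"travel":[-0.05,0.02,0],"delta_rot":[0,0,-0.05]},{"fingers":-1,"travel":[-0.15,0.06,0],"delta_rot":[0,0,-0.15]},{"fingers":-1,"travel":[-0.28,0.12,0],"delta_rot":[0,0,-0.28]},{"fingers":-1,"travel":[-0.42,0.18,0],"delta_rot":[0,0,-0.4]},{"fingers":-1,"travel":[-0.56,0.24,0],"delta_rot":[0,0,-0.53]},{"fingers":-1,"travel":[-0.7,0.3,0],"delta_rot":[0,0,-0.66]},{"fingers":-1,"travel":[-0.82,0.35,0],"delta_rot":[0,0,-0.78]},{"fingers":-1,"travel":[-0.91,0.385,0],"delta_rot":[0,0,-0.86]},{"fingers":-1,"travel":[-0.95,0.4,0],"delta_rot":[0,0,-0.9]},{"fingers":-1,"travel":[-0.95,0.4,0],"delta_rot":[0,0,-0.9]}]' 40
python3 -m inch '[{"fingers":-1,"travel":[-0.05,0,0],"delta_rot":[0,0,-0.04]},{"fingers":-1,"travel":[-0.15,-0.01,0],"delta_rot":[0,0,-0.12]},{"fingers":-1,"travel":[-0.29,-0.02,0],"delta_rot":[0,0,-0.22]},{"fingers":-1,"travel":[-0.44,-0.03,0],"delta_rot":[0,0,-0.33]},{"fingers":-1,"travel":[-0.59,-0.04,0],"delta_rot":[0,0,-0.44]},{"fingers":-1,"travel":[-0.74,-0.05,0],"delta_rot":[0,0,-0.55]},{"fingers":-1,"travel":[-0.87,-0.06,0],"delta_rot":[0,0,-0.65]},{"fingers":-1,"travel":[-0.96,-0.06,0],"delta_rot":[0,0,-0.72]},{"fingers":-1,"travel":[-1,-0.06,0],"delta_rot":[0,0,-0.746]},{"fingers":-1,"travel":[-1,-0.06,0],"delta_rot":[0,0,-0.746]}]' 40
```

```text
clock: 13.15
tcp_pos: [572.4, 18.0, 269.3]
ee_rot: [0.687, 0.727, 0.0, -0.0]
ft_force: [-0.4, 1.3, -0.1]
grip_width: 32.7
grip_force: 39.5
clock: 14.4
tcp_pos: [572.1, -181.5, 269.2]
ee_rot: [0.54, 0.842, 0.0, -0.0]
ft_force: [0.2, 1.0, -0.7]
grip_width: 33.0
grip_force: 39.5
```

```bash
python3 -m inch '[{"fingers":-1,"travel":[-0.05,-0.02,0],"delta_rot":[0,0,0]},{"fingers":-1,"travel":[-0.12,-0.06,0],"delta_rot":[0,0,0]},{"fingers":-1,"travel":[-0.2,-0.1,0],"delta_rot":[0,0,0]},{"fingers":-1,"travel":[-0.28,-0.14,0],"delta_rot":[0,0,0]},{"fingers":-1,"travel":[-0.32,-0.16,0],"delta_rot":[0,0,0]},{"fingers":-1,"travel":[-0.32,-0.16,0],"delta_rot":[0,0,0]},{"fingers":-1,"travel":[-0.32,-0.16,0],"delta_rot":[0,0,0]},{"fingers":-1,"travel":[-0.32,-0.16,0],"delta_rot":[0,0,0]},{"fingers":-1,"travel":[-0.32,-0.16,0],"delta_rot":[0,0,0]},{"fingers":-1,"travel":[-0.32,-0.16,0],"delta_rot":[0,0,0]}]' 40
python3 - <<'E'
from h import *
from scipy.spatial.transform import Rotation as Ro
np.set_printoptions(precision=1,suppress=True)
ps={n:read_camera(n) for n in("wrist","scene","side")}
o=get_obs();T=o["tcp_pos"];R=Ro.from_quat(o["ee_rot"]).as_matrix();print(T,o["grip_width"])
for n,p in ps.items():
    save(p,n+"3.png")
    for k in("card_mark","clamp_pivot","jaw_a"):
        for q in place_of(k,p)[:3]:
            z={"card_mark":165,"clamp_pivot":T[2]-32,"jaw_a":T[2]-68}[k]
            X=onz(p,q["centre"],z);print(k,n,round(q["score"],2),np.array(q["centre"]),X,R.T@(X-T))
w=ps["wrist"]
# yellow mark & card pixels
hsv=cv2.cvtColor(w["pixels"],cv2.COLOR_RGB2HSV)
for nm,lo,hi in(("yellow",(22,130,110),(34,255,255)),("brown",(6,60,60),(20,200,230))):
    m=cv2.inRange(hsv,lo,hi);n,l,st,c=cv2.connectedComponentsWithStats(m)
    for i in np.argsort(-st[1:,4])[:4]+1: print(nm,st[i],c[i])
E
```

```text
clock: 15.65
tcp_pos: [569.5, -253.4, 269.4]
ee_rot: [0.54, 0.842, 0.0, 0.0]
ft_force: [1.2, 0.2, -0.7]
grip_width: 33.2
grip_force: 39.5
[ 569.4 -253.6  269.3] 33.005118249234755
card_mark wrist 0.77 [127.2 278.7] [ 542.7 -191.2  165. ] [ 67.9   1.8 104.3]
clamp_pivot wrist 0.69 [242.5 273.1] [ 569.3 -259.1  237.3] [-5.  -2.3 32. ]
jaw_a wrist 0.72 [226.3 249.1] [ 552.6 -267.4  201.3] [ -5.6 -21.   68. ]
jaw_a wrist 0.68 [223.6 292.1] [ 581.6 -251.7  201.3] [-3.4 11.9 68. ]
card_mark scene 0.83 [167.3 273.7] [ 531.4 -190.1  165. ] [ 73.6  -8.1 104.3]
clamp_pivot scene 0.83 [140.9 248.2] [ 576.2 -255.9  237.3] [-4.9  5.2 32. ]
clamp_pivot scene 0.7 [250.4 389.3] [554.7 325.2 237.3] [532.2 227.9  32. ]
jaw_a scene 0.78 [151.4 248.1] [ 577.8 -257.7  201.3] [-7.2  5.9 68. ]
jaw_a scene 0.6 [258.7 386.1] [548.8 314.4 201.3] [524.9 218.1  68. ]
jaw_a scene 0.48 [145.2 250.2] [ 554.7 -285.7  201.3] [-23.  -26.7  68. ]
card_mark side 0.58 [174.5 290.9] [ 542.  -187.9  165. ] [ 71.2   2.5 104.3]
clamp_pivot side 0.5 [299. 296.] [345.4 320.2 237.3] [615.   35.6  32. ]
clamp_pivot side 0.48 [146.  289.6] [ 568.2 -239.2  237.3] [13.6  4.9 32. ]
clamp_pivot side 0.24 [165.8 330.8] [ 414.8 -193.5  237.3] [ 119.1 -115.5   32. ]
jaw_a side 0.76 [302.9 291.1] [359.9 310.9 201.3] [600.5  44.9  68. ]
jaw_a side 0.58 [153.3 298.5] [ 542.5 -258.2  201.3] [  7.  -26.4  68. ]
jaw_a side 0.54 [304.4 296. ] [347.2 310.5 201.3] [605.4  33.2  68. ]
yellow [519   0  41  25 608] [543.8   8.2]
yellow [276 117   5  20  92] [277.9 126.2]
brown [239 215  32  54 972] [252.  240.9]
brown [276 215  38  54 961] [294.2 241.3]
brown [271 137   9  86 397] [274.9 179.5]
brown [277  60   8  57 302] [280.   87.2]
```

View pics/wrist3.png

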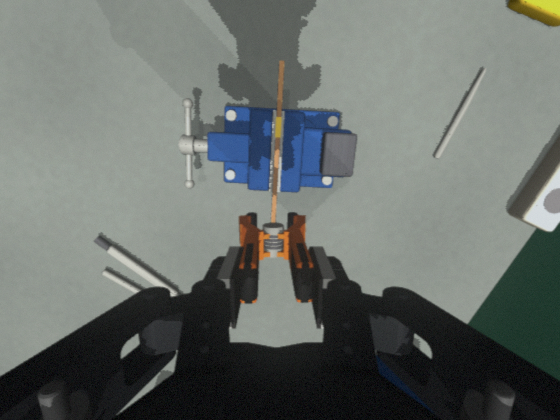

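The wrist view shows the card's top edge running from about (60, 282) to (215, 273), with the yellow mark at (126, 278). The clamp hangs wide open at (242, 274), in line with the card.

```bash
python3 - <<'E'
from h import *
from scipy.spatial.transform import Rotation as Ro
np.set_printoptions(precision=2,suppress=True)
w=read_camera("wrist")
o=get_obs();T=o["tcp_pos"];R=Ro.from_quat(o["ee_rot"]).as_matrix()
hsv=cv2.cvtColor(w["pixels"],cv2.COLOR_RGB2HSV)
m=(cv2.inRange(hsv,(6,60,60),(20,200,230))|cv2.inRange(hsv,(22,130,110),(34,255,255)));m[:55]=0;m[208:]=0;m[:,:262]=0;m[:,290:]=0
rows=[r for r in range(60,208) if m[r].any()]
for nm,f in(("left",lambda c:c.min()-.5),("mid",np.mean),("right",lambda c:c.max()+.5)):
    P=np.array([R.T@(onz(w,(r,f(np.nonzero(m[r])[0])),165)-T) for r in rows])
    k=np.polyfit(P[:,0],P[:,1],1);print(nm,"slope",k[0],"y at mark",np.polyval(k,68),P[0],P[-1])
print("width px",[int(m[r].sum()/255) for r in rows[::12]])
for r in(117,126.5,137): print("mark",R.T@(onz(w,(r,278),165)-T))
# pad blacks / orange extents
org=cv2.inRange(hsv,(4,150,60),(20,255,255))
for r in(216,220,224,230,236,246): 
    c=np.nonzero(org[r,220:330])[0]+220; print(r,c.min(),c.max(),(c.min()+c.max())/2)
for z in(20,32,50,68): print("tool axis px",z,proj(w,T+R@[-3,0,z]))
E
```

```text
left slope 0.05256617364072836 y at mark -0.9301291959262081 [117.81   1.34 104.3 ] [  0.32  -4.48 104.29]
mid slope 0.05494943703424093 y at mark 1.1059444211678198 [117.81   3.28 104.3 ] [  0.32  -2.28 104.29]
right slope 0.05733276214765725 y at mark 3.142041433962614 [117.82   5.22 104.3 ] [  0.32  -0.09 104.29]
width px [5, 5, 6, 5, 5, 5, 5, 5, 6, 4, 5, 4, 5]
mark [ 75.65   1.05 104.3 ]
mark [ 68.24   1.07 104.3 ]
mark [ 59.9    1.09 104.3 ]
216 295 295 295.0
220 248 296 272.0
224 240 304 272.0
230 240 304 272.0
236 240 304 272.0
246 242 295 268.5
tool axis px 20 [277.03 246.32]
tool axis px 32 [276.95 239.42]
tool axis px 50 [276.84 230.48]
tool axis px 68 [276.75 222.9 ]
```

```bash
python3 -m inch '[{"fingers":-1,"travel":[0.05,0,0],"delta_rot":[0,0,0.03]},{"fingers":-1,"travel":[0.13,0.01,0],"delta_rot":[0,0,0.08]},{"fingers":-1,"travel":[0.22,0.02,0],"delta_rot":[0,0,0.11]},{"fingers":-1,"travel":[0.3,0.02,0],"delta_rot":[0,0,0.11]},{"fingers":-1,"travel":[0.35,0.02,0],"delta_rot":[0,0,0.11]},{"fingers":-1,"travel":[0.36,0.02,0],"delta_rot":[0,0,0.11]},{"fingers":-1,"travel":[0.36,0.02,0],"delta_rot":[0,0,0.11]},{"fingers":-1,"travel":[0.36,0.02,0],"delta_rot":[0,0,0.11]},{"fingers":-1,"travel":[0.36,0.02,0],"delta_rot":[0,0,0.11]},{"fingers":-1,"travel":[0.36,0.02,0],"delta_rot":[0,0,0.11]}]' 40
cat > chk.py <<'E'
from h import *
from scipy.spatial.transform import Rotation as Ro
np.set_printoptions(precision=1,suppress=True)
ps={n:read_camera(n) for n in("wrist","scene","side")}
o=get_obs();T=o["tcp_pos"];R=Ro.from_quat(o["ee_rot"]).as_matrix();print(T,o["grip_width"],o["ft_force"])
w=ps["wrist"];hsv=cv2.cvtColor(w["pixels"],cv2.COLOR_RGB2HSV)
m=(cv2.inRange(hsv,(6,60,60),(20,200,230))|cv2.inRange(hsv,(22,130,110),(34,255,255)))
org=cv2.inRange(hsv,(4,150,60),(20,255,255))
for r in(100,120,140,160,180,200,206):
    c=np.nonzero(m[r,262:295])[0]+262
    if len(c): print(r,c.mean(),R.T@(onz(w,(r,c.mean()),165)-T))
for r in(220,226,232,238): 
    c=np.nonzero(org[r,220:330])[0]+220; print("or",r,c.min(),c.max(),(c.min()+c.max())/2)
P={}
for k in("clamp_pivot","jaw_a"):
    for n,p in ps.items():
        for q in place_of(k,p)[:3]:
            X=onz(p,q["centre"],T[2]-(32 if k=="clamp_pivot" else 68));y=R.T@(X-T)
            if abs(y[:2]).max()<40: print(k,n,round(q["score"],2),np.array(q["centre"]),y); P.setdefault((k,n),(p,q["centre"]))
X,r=tri([v for (k,n),v in P.items() if k=="clamp_pivot"]);print("pivot tri",X,R.T@(X-T),r)
a=[cv2.cvtColor(ps[n]["pixels"],4) for n in("side","scene","wrist")]
import sys
cv2.imwrite("pics/%s.png"%sys.argv[1],np.hstack([cv2.resize(i,(260,400)) for i in(a[0][130:230,258:323],a[1][120:220,240:305],a[2][110:310,210:340])]))
E
python3 chk.py hover
```

```text
clock: 17.55
tcp_pos: [543.1, -186.8, 269.2]
ee_rot: [0.563, 0.826, -0.0, -0.0]
ft_force: [-0.3, 1.2, -1.2]
grip_width: 32.9
grip_force: 39.5
[ 543.1 -186.6  269.3] 32.65407537276713 [-0.3  0.5 -1.2]
160 273.5 [ 40.9  -2.7 104.3]
180 273.5 [ 24.   -2.7 104.3]
200 273.5 [  6.4  -2.7 104.3]
206 273.5 [  1.   -2.8 104.3]
or 220 241 300 270.5
or 226 240 304 272.0
or 232 240 304 272.0
or 238 240 304 272.0
clamp_pivot wrist 0.78 [241.3 271.2] [-4.5 -3.8 32. ]
clamp_pivot wrist 0.4 [264.6 298.8] [-20.9  14.5  32. ]
clamp_pivot scene 0.86 [148.8 270.1] [ 3.1  4.8 32. ]
clamp_pivot side 0.67 [156.  293.4] [-6.4 -6.8 32. ]
jaw_a wrist 0.89 [223.  251.3] [ -3.3 -19.4  68. ]
jaw_a wrist 0.64 [221.5 294.4] [-2.1 13.4 68. ]
jaw_a wrist 0.58 [241.5 271. ] [-18.3  -4.5  68. ]
jaw_a scene 0.59 [157.4 268. ] [-10.   -0.6  68. ]
jaw_a side 0.53 [166.  284.1] [ 0.1 21.8 68. ]
pivot tri [ 540.6 -194.3  232.9] [-6.3 -5.1 36.4] [ 1.3 -0.1  1.4  3.1  1.9 -3.5]
```

```bash
python3 -m inch '[{"fingers":-1,"travel":[0,0,0.02],"delta_rot":[0,0,0]},{"fingers":-1,"travel":[0,0,0.05],"delta_rot":[0,0,0]},{"fingers":-1,"travel":[0,0,0.09],"delta_rot":[0,0,0]},{"fingers":-1,"travel":[0,0,0.13],"delta_rot":[0,0,0]},{"fingers":-1,"travel":[0,0,0.17],"delta_rot":[0,0,0]},{"fingers":-1,"travel":[0,0,0.21],"delta_rot":[0,0,0]},{"fingers":-1,"travel":[0,0,0.24],"delta_rot":[0,0,0]},{"fingers":-1,"travel":[0,0,0.26],"delta_rot":[0,0,0]},{"fingers":-1,"travel":[0,0,0.26],"delta_rot":[0,0,0]},{"fingers":-1,"travel":[0,0,0.26],"delta_rot":[0,0,0]}]' 40
python3 chk.py low
python3 - <<'E'
from h import *
np.set_printoptions(precision=1,suppress=True)
for n in("scene","side","wrist"):
    p=read_camera(n)
    print(n,"expected mark px",proj(p,[541.5,-191,165]),"jaws",[proj(p,np.array([541.5,-191,182])+np.array([0.93*s*15.3,0.37*s*15.3,-35.5])) for s in(1,-1)])
    for k in("card_mark","jaw_a","clamp_pivot"): print(k,[(round(q["score"],2),np.array(q["centre"])) for q in place_of(k,p)[:3]])
E
```

```text
clock: 19.25
tcp_pos: [543.2, -186.6, 217.5]
ee_rot: [0.563, 0.827, 0.0, 0.0]
ft_force: [-0.1, 0.3, -0.1]
grip_width: 32.7
grip_force: 39.5
[ 543.2 -186.6  217.6] 32.61548575896707 [-0.4  0.1 -1. ]
160 272.5 [45.9 -2.9 52.6]
180 272.5 [32.4 -3.  52.6]
200 272.5 [18.4 -3.  52.6]
206 272.5 [14.1 -3.  52.6]
or 220 248 301 274.5
or 226 240 304 272.0
or 232 240 304 272.0
or 238 240 304 272.0
clamp_pivot wrist 0.82 [244.4 272.9] [-6.5 -2.6 32. ]
clamp_pivot scene 0.82 [163.9 266.4] [-7.8 10.5 32. ]
clamp_pivot side 0.68 [171.  289.5] [ 6.1  3.8 32. ]
jaw_a wrist 0.97 [224.7 292.1] [-4.5 11.8 68. ]
jaw_a wrist 0.66 [222.3 251.1] [ -2.6 -19.5  68. ]
jaw_a scene 0.54 [167.7 273.9] [-11.6 -29.8  68. ]
jaw_a scene 0.53 [176.3 268.3] [ 2.6 16.8 68. ]
jaw_a side 0.62 [181.8 298.2] [ 17.4 -25.6  68. ]
jaw_a side 0.6 [177.4 285.1] [-3.8 16.8 68. ]
pivot tri [ 548.  -198.1  174.3] [-12.4   0.2  43.3] [-2.9 -1.4 -2.9 -3.6 -2.8  3.3]
scene expected mark px [270.6 168.2] jaws [array([267.7, 175.8]), array([273.9, 171.1])]
card_mark [(0.78, array([168.7, 269.2]))]
jaw_a [(0.89, array([259.7, 387.7])), (0.66, array([172.9, 267.8])), (0.65, array([261.6, 391.7]))]
clamp_pivot [(0.86, array([164.8, 268.6])), (0.79, array([247.5, 392.8])), (0.18, array([149.3, 270.8]))]
side expected mark px [291.4 174. ] jaws [array([286.5, 178.2]), array([295.8, 178.3])]
card_mark [(0.96, array([176.5, 289.5]))]
jaw_a [(0.83, array([301.8, 292.3])), (0.62, array([177. , 283.8])), (0.61, array([179.1, 297.7]))]
clamp_pivot [(0.79, array([300.5, 295. ])), (0.73, array([171.8, 289.9]))]
wrist expected mark px [272.5 230.2] jaws [array([292.6, 222.4]), array([252.9, 222.6])]
card_mark [(0.73, array([230.9, 270.6]))]
jaw_a [(0.84, array([223.2, 291.7])), (0.64, array([223.6, 249. ]))]
clamp_pivot [(0.65, array([241.5, 269.6]))]
```

```bash
python3 -c "
from station import *
print(job_done())"
```

```text
the job is handed in; nothing more can be done
None
```

The job is handed in at about 19.5 s, with no pass/fail verdict returned: the gripper holds the clamp squeezed wide open astride the card at the yellow mark, centred to about 1 mm by the wrist camera, pads an estimated 17–19 mm below the edge, with no contact force measured at the wrist.

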